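# Work a seized stopper out of a flask and stand it on its head

### The arm

A 6-joint arm with a two-finger parallel gripper is mounted at the origin on the work surface. World frame = base frame: x ahead of the robot, y to its left, z up, the work surface at z = 0. Lengths are in m, angles in rad, forces in N, time in s.
With the tool pointing down it reaches from about 0.35 to 0.85 m from the base axis. Payload 8.1 kg.
Tool frame: the origin (TCP) lies at the centre of the arm's flange, where the gripper is bolted on; the fingertips stand 186 mm ahead of it and the grasp point (between the pads) lies 167 mm ahead of it (robot.grip_depth is the distance from the TCP to the grasp point, in m); z points along the fingers, y is the line along which they close (so a half turn about z gives the same grasp; the last joint's range is limited). The gripper opens to 93 mm and grips with 3 to 60 N. Pads are 15 mm wide; open, the fingers measure 128 mm over their backs; the gripper's body (75 mm by 188 mm) begins 65 mm behind the grasp point.
Start: joints at [-1.235, 0.13, 1.488, -0, 1.523, -0.085], TCP at [0.245, -0.548, 0.405] pointing down, gripper open.
Joint ranges: [-2.96, 2.96], [-0.89, 2.26], [0.02, 2.5], [-1.34, 4.48], [0, 2.73], [-2.66, 2.66]. Speed limits (rad/s): [2.39, 2.39, 2.79, 3.14, 3.14, 3.14].

### API

Orientations are given as a unit quaternion [x, y, z, w].
In Python, from workcell import robot gives the robot as it stands. The module is installed in compiled form; this text tells all that it offers.
- The arm moves only by the tool play_rows, never from a script. Its argument "deltas" is a list of rows, each an object with "claw": the closure in counts, from 0 (fully open) to 255 (shut); "slide": the shift along the tool's x, y, z scaled (see below), a list of three; "yaw": the turn about the tool's z scaled (see below). A call has 1 to 8 rows; each row is the pose to reach, as a shift and turn from the pose commanded when the call began, along the tool's axes at that moment; what a row does not reach only later rows make up. The controller multiplies each number of a shift by 300 mm and each number of a turn by 60 degrees. A row lasts 1/8 s, in which the tool goes at most 62.5 mm and 10.7 degrees, less where a joint would pass 70% of its speed; a pose out of reach is approached as far as the arm can. A call with a number of a shift or a turn outside -1 to 1 is refused whole. A call with a gripper value outside its range is refused whole. The fingers move at their own pace and stop on an object; "squeeze" is the grip in N (left out, the last holds). Time passes only in rows, so rows that repeat a pose let the fingers close. It gives the time, the measured TCP pose, the force, the opening and the grip force at its end, in the units of the state.
- robot.get_state(): the state, without advancing time (a new reading comes with each control period).
- robot.snapshot(name): name is "side" or "top" or "wrist"; returns (picture, depth): 420x560x3 uint8, red, green, blue; 420x560 float32, m along the optical axis (not along the pixel's ray), 0 where there is no reading.
- robot.calibration(name): a dict with "fx", "fy", "cx", "cy" (pixels), "rvec" (rotation vector, rad) and "tvec" (3), from world to camera coordinates, as OpenCV has them; the wrist camera has in their place "T_tool_cam" (4x4, takes a point from camera to tool coordinates, whose origin is the TCP and whose axes are the flange's). Camera axes: x right, y down, z forward; pixel columns grow to the right and rows downward; lengths in m; the calibration is good to about 2 mm. A picture is of the moment at which its call begins: read the wrist's pose just before it. calibration takes no time and is no camera call.
- robot.job_done(): hands the job in; it is judged then, once.
The state is a dict: "clock": time; "joints": joint angles; "qvel": joint speeds; "joint_torque": joint torques, N m; "tcp_pos": TCP position; "tcp_rot": TCP orientation; "ft_force": force on the tool from outside, world axes, zero at the start; "wrist_torque": the same for the moment, N m; "gripper_width": finger opening in m; "finger_force": force on a finger pad.
Only numpy, scipy, OpenCV 4.12 (cv2) and the standard library are available. Lean on these libraries where they do the work, as an engineer would, in place of code of your own. Each camera call takes 0.05 s, during which the arm holds its last target. There are 200 camera calls.

### The job

The white stopper has seized in the neck of the flask that stands in the black holder: a straight pull only lifts the flask out of its seat. Work the stopper out of the neck while the flask stays down in its seat, then turn it over, putting it down and taking it again as needed, and leave it standing upside down on the flat top of its head on the dark rubber mat, shank up. Leave the mug, the bottle and the wrench undisturbed.

Things in the scene. Friction and masses are not known exactly. Their poses are not given: they have to be found in the camera images.
- stopper_head (a point): Centre of the head of the white plastic stopper (70-120 g, mostly in the head): head 34 x 34 mm, 30 mm high, on a coaxial round shank 20 mm thick, 30 mm long. z runs from the shank towards the head (up at the start); x, y are square to the head's sides. The flat top is 15 mm along +z. Lying, it rests stably on one side of the head, shank in the air; set on its top it rights itself from a lean under 40 degrees.
- stopper_tip (a point): Centre of the end face of the stopper's shank, 45 mm from the head's centre (same axes: z towards the head). At the start the shank is in the neck and the head's underside rests on the rim. Drawn up about 17 mm the shank is free of the neck's grip, and at 30 mm it is clear of the rim.
- flask_mouth (a point): Centre of the rim of the flask's neck, 150 mm above the bench, z up. Neck: black collar 48 mm wide, 28 mm high. It grips the shank by dry friction only, 15 mm below the rim; a straight pull takes 14 to 24 N. While the shank is turning, either way (about 0.2 N m), it can be drawn up with little force if it climbs no more than 3 mm per radian turned; do not pull while it is not turning.
- flask (a joint): How far the flask has been lifted from its seat in the holder, in m: 0 is seated. Glass bulb 96 mm wide on a grey square foot, 0.9 kg: about 9 N lifts it. It can rise straight up by 40 mm, sinks back by itself, and cannot turn in the holder.
- holder: Fixed black square holder, 120 x 120 mm, walls 42 mm high, in which the flask's square foot sits. Origin at the centre of its underside on the bench, z up.
- tile_top (a point): Centre of the upper face of the fixed dark rubber mat, 200 x 200 mm and 8 mm thick, z up, x and y along its sides.
- mug: White mug, 80 mm in diameter, 92 mm high, loose bystander; origin at the centre of its underside, handle to its +y.
- bottle: Brown bottle, 56 mm in diameter, 130 mm high, loose bystander; origin at the centre of its underside.
- wrench: Steel wrench 160 mm long lying along its x axis, loose bystander; origin at its underside.

How it is judged:
On the way, in this order (a step that is already met when the one before it is completed fails the run):
1. the stopper is out of the neck: its head centre at least 45 mm above the rim, the flask down in its seat (z of stopper_head in the frame of holder above 0.195 m and value of joint flask below 0.003 m), for 0.1 s.
2. the stopper stands upside down on the mat, let go (angle between stopper_head's own z axis and vertical above 3 rad and z of stopper_head in the frame of tile_top below 0.019 m and contact force between stopper and the fingers below 0.1 N), for 0.2 s.
At the end, for the whole second after the job is handed in: The stopper stands at rest upside down (within 8 degrees) on the flat top of its head, its centre within the mat's outline, and the flask is down in its seat (lifted less than 3 mm) (angle between stopper_head's own z axis and vertical above 3 rad and z of stopper_head in the frame of tile_top between 0.011 and 0.019 m and x of stopper_head in the frame of tile_top between -0.1 and 0.1 m and y of stopper_head in the frame of tile_top between -0.1 and 0.1 m and linear speed of stopper below 0.02 m/s and value of joint flask below 0.003 m); the robot touches nothing.
It fails at once if the flask is lifted more than 6 mm out of its seat (value of joint flask above 0.006 m).
It fails at once if the mug is moved more than 30 mm or tipped (distance of mug from where it was at the start of the episode above 0.03 m or angle between mug's own z axis and vertical above 0.4 rad).
It fails at once if the bottle is moved more than 30 mm or tipped (distance of bottle from where it was at the start of the episode above 0.03 m or angle between bottle's own z axis and vertical above 0.4 rad).
It fails at once if the wrench is moved more than 30 mm (distance of wrench from where it was at the start of the episode above 0.03 m).
It also fails if it takes over 64 s, if anything falls off the work surface, if the arm or the gripper's body presses on something with over 40 N, if the wrist force passes 120 N, or if a joint passes its speed limit or range.

## Working session

There is one attempt and no reset: what is moved stays moved. The work goes in short steps, Python scripts to look and compute and a tool call to move; the robot and the scene stay as the last step left them, time stands still between calls to the robot, and variables do not carry over. Pictures are saved under pics/ and viewed, at most 10 in all, crops included, and the job is handed in when it is done.

Besides the shell and the picture viewer there is one more tool, called after "Call:" by a JSON object that holds its "fn" and its "kwargs". play_rows: Moves the arm, as the interface text tells. Shifts and turns lie within -1 to 1; 1 stands for 300 mm of shift or 60 degrees of turn. Its arguments: {"type":"object","properties":{"deltas":{"type":"array"},"squeeze":{"type":"number"}},"required":["deltas"]}

```bash
mkdir -p pics
cat > h.py <<'E'
import numpy as np, cv2
from scipy.spatial.transform import Rotation as R
from workcell import robot
def snap(n,save=None):
    s=robot.get_state(); p,d=robot.snapshot(n); c=robot.calibration(n)
    if save: cv2.imwrite(f'pics/{save}.png',p[:,:,::-1])
    if n=='wrist':
        T=np.array(c['T_tool_cam']); B=np.eye(4); B[:3,:3]=R.from_quat(s['tcp_rot']).as_matrix(); B[:3,3]=s['tcp_pos']; T=B@T
    else:
        T=np.eye(4); Rm=R.from_rotvec(np.ravel(c['rvec'])).as_matrix(); T[:3,:3]=Rm.T; T[:3,3]=-Rm.T@np.ravel(c['tvec'])
    v,u=np.indices(d.shape); 
    P=np.stack([(u-c['cx'])/c['fx']*d,(v-c['cy'])/c['fy']*d,d],-1)@T[:3,:3].T+T[:3,3]
    P[d==0]=np.nan
    return p,d,P,T,c
E
python3 - <<'E'
from h import *
print(robot.get_state())
a=snap('top','top0'); b=snap('side','side0')
print(a[3],b[3],robot.calibration('wrist'))
cv2.imwrite('pics/both0.png',cv2.resize(np.hstack([a[0],b[0]])[:,:,::-1],(800,300)))
E
```

```text
{'clock': 0.0, 'joints': array([-1.23541998e+00,  1.31189424e-01,  1.48923694e+00, -1.49480513e-06,
        1.52299093e+00, -8.54044395e-02]), 'qvel': array([ 6.49593538e-04,  2.91494565e-04, -1.28332661e-03, -6.54300395e-04,
       -7.35263856e-05,  1.58695351e-04]), 'joint_torque': array([ 5.23062988e-05, -5.59837067e+01, -4.91763926e+01,  7.67787010e-02,
        3.56096460e-02, -1.78631944e-04]), 'tcp_pos': array([ 0.24503096, -0.54745143,  0.4036935 ]), 'tcp_rot': array([ 9.77949044e-01,  2.08841650e-01, -1.14471369e-04, -9.05111407e-04]), 'ft_force': array([-0.47574832,  0.06719218, -0.31982259]), 'wrist_torque': array([-0.02167033, -0.01223701,  0.02318432]), 'finger_force': 0.0, 'gripper_width': 0.09321009557751189}
[[-0.01701439 -0.99892121  0.04320793  0.57398583]
 [-0.99952597  0.01810186  0.02490287  0.03096969]
 [-0.02565815 -0.04276374 -0.99875569  1.2619884 ]
 [ 0.          0.          0.          1.        ]] [[ 9.99271825e-01 -2.08326033e-02  3.19659455e-02  6.02550201e-01]
 [-3.81508470e-02 -5.58186610e-01  8.28837874e-01 -5.85740465e-01]
 [ 5.76112116e-04 -8.29453863e-01 -5.58574934e-01  5.38220599e-01]
 [ 0.00000000e+00  0.00000000e+00  0.00000000e+00  1.00000000e+00]] {'fx': 377.7502747257466, 'fy': 377.7502747257466, 'cx': 274.6070304082719, 'cy': 211.2265645566855, 'T_tool_cam': array([[ 1.20560499e-03, -9.64616548e-01, -2.63654056e-01,
         7.32191016e-02],
       [ 9.99999114e-01,  1.31194249e-03, -2.27258060e-04,
         8.23879989e-04],
       [ 5.65115843e-04, -2.63653549e-01,  9.64617275e-01,
         2.11725132e-02],
       [ 0.00000000e+00,  0.00000000e+00,  0.00000000e+00,
         1.00000000e+00]])}
```

View pics/top0.png

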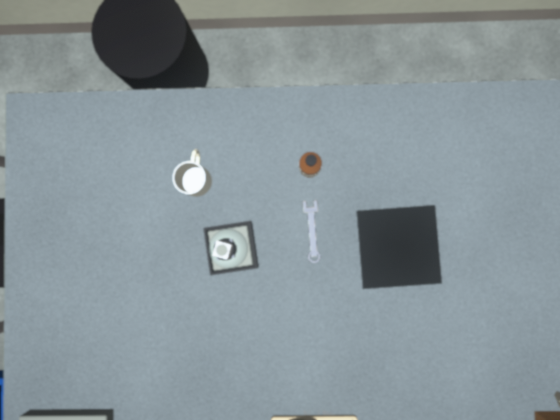

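View pics/side0.png

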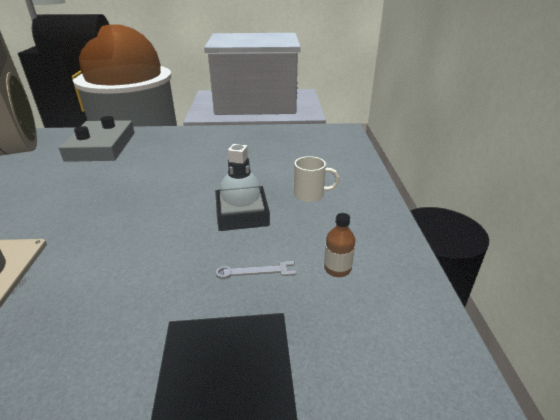

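Top view: stopper at about (223,250) in the holder, whose centre is (231,248). The mug is at (190,178), the bottle at (311,163), the wrench near (312,232) and the mat at (399,247). The side view agrees, and the space above the stopper is free.

Run:
```python
from h import *
for n in ('top','side'):
    p,d,P,T,c=snap(n)
    z=P[...,2]; q=p.astype(int)
    m=(z>0.165)&(z<0.2)&(np.hypot(P[...,0]-.6,P[...,1]-.2)<.4)&(q.min(-1)>120)
    print(n,'head',m.sum(),np.nanmedian(P[m],0) if m.any() else '')
    if n=='top':
        for nm,mm in (('mat',(q.max(-1)<50)&(abs(z-.008)<.015)),('mug',(z>.07)&(z<.11)&(q.min(-1)>140)),('bot',(z>.05)&(z<.15)&(q[...,0]>q[...,2]+40)),('wr',(q.min(-1)>165)&(z<.03))):
            mm[:120]=0; mm[330:]=0
            k,l,st,ce=cv2.connectedComponentsWithStats(mm.astype(np.uint8))
            i=1+np.argmax(st[1:,4]); w=l==i
            Q=P[w]; r=cv2.minAreaRect(Q[:,:2].astype(np.float32)); print(nm,w.sum(),r,np.nanmedian(Q[:,2]))
```

```text
top head 250 [0.53372499 0.19833329 0.18079547]Traceback (most recent call last):
  File "<stdin>", line 11, in <module>
    return _wrapfunc(a, 'argmax', axis=axis, out=out, **kwds)
    return bound(*args, **kwds)
ValueError: attempt to get argmax of an empty sequence
```

Run:
```python
from h import *
p,d,P,T,c=snap('top')
print([P[v,u].round(3) for u,v in ((399,247),(362,214),(432,210),(366,283),(437,279),(190,178),(311,163),(312,205),(313,258),(231,268))], p[247,399])
m=(P[...,2]>.168)&(p.min(-1)>120); m[:220]=0;m[280:]=0;m[:,:190]=0;m[:,270:]=0
print(cv2.minAreaRect(P[m][:,:2].astype(np.float32)))
print(R.from_quat(robot.get_state()['tcp_rot']).as_matrix().round(3))
```

```text
[array([ 0.527, -0.226,  0.012]), array([ 0.613, -0.134,  0.014]), array([ 0.62 , -0.313,  0.008]), array([ 0.437, -0.141,  0.008]), array([ 0.445, -0.32 ,  0.008]), array([0.714, 0.305, 0.01 ]), array([ 0.729, -0.004,  0.136]), array([ 0.639, -0.008,  0.001]), array([ 0.502, -0.008,  0.001]), array([0.481, 0.202, 0.013])] [49 52 55]
((0.533990204334259, 0.19981513917446136), (0.034452591091394424, 0.03399716317653656), 73.54026794433594)
[[ 0.913  0.408 -0.   ]
 [ 0.408 -0.913  0.001]
 [ 0.    -0.001 -1.   ]]
```

Call:
{"fn": "play_rows", "kwargs": {"deltas": [{"claw":0,"slide":[0.14,-0.14,0],"yaw":0},{"claw":0,"slide":[0.28,-0.28,0],"yaw":0},{"claw":0,"slide":[0.42,-0.42,0],"yaw":0},{"claw":0,"slide":[0.56,-0.56,0],"yaw":0},{"claw":0,"slide":[0.7,-0.69,0],"yaw":0},{"claw":0,"slide":[0.83,-0.82,0],"yaw":0},{"claw":0,"slide":[0.948,-0.94,0],"yaw":0},{"claw":0,"slide":[0.948,-0.94,0],"yaw":0}], "squeeze": 60}}

```text
clock: 1.2
tcp_pos: [0.3903, -0.1714, 0.4048]
tcp_rot: [0.977, 0.211, 0.0, -0.0]
ft_force: [0.3, -0.4, -1.0]
gripper_width: 0.0931
finger_force: 0.0
```

Call:
{"fn": "play_rows", "kwargs": {"deltas": [{"claw":0,"slide":[0.14,-0.14,0],"yaw":0.15},{"claw":0,"slide":[0.28,-0.28,0],"yaw":0.3},{"claw":0,"slide":[0.42,-0.42,0],"yaw":0.45},{"claw":0,"slide":[0.56,-0.56,0],"yaw":0.6},{"claw":0,"slide":[0.7,-0.69,0],"yaw":0.675},{"claw":0,"slide":[0.83,-0.82,0],"yaw":0.675},{"claw":0,"slide":[0.948,-0.94,0],"yaw":0.675},{"claw":0,"slide":[0.948,-0.94,0],"yaw":0.675}]}}

```text
clock: 2.2
tcp_pos: [0.5348, 0.2016, 0.4033]
tcp_rot: [0.99, -0.141, -0.001, 0.0]
ft_force: [-0.3, 0.1, -1.3]
gripper_width: 0.0931
finger_force: 0.0
```

Run:
```python
from h import *
for i in range(1):
    s=robot.get_state(); print(s['clock'],s['joints'].round(3),s['tcp_pos'],s['qvel'].round(3))
    p,d,P,T,c=snap('wrist','w1')
    m=(P[...,2]>.17)&(P[...,2]<.19)&(p.min(-1)>110)
    k,l,st,ce=cv2.connectedComponentsWithStats(m.astype(np.uint8)); i=1+np.argmax(st[1:,4]); m=l==i
    print(m.sum(),ce[i],cv2.minAreaRect(P[m][:,:2].astype(np.float32)),np.median(P[m][:,2]))
    Rm=R.from_quat(s['tcp_rot']).as_matrix(); Q=(P[m]-s['tcp_pos'])@Rm
    print('tool frame',cv2.minAreaRect(Q[:,:2].astype(np.float32)),Rm.round(3))
```

```text
2.2 [0.271 0.055 1.571 0.    1.518 2.124] [0.53482856 0.20156645 0.40327535] [-0.056 -0.054  0.049 -0.024  0.016 -0.041]
3316 [275.82720145 237.8522316 ] ((0.5355036854743958, 0.200059175491333), (0.03393270820379257, 0.03466242179274559), 73.22940063476562) 0.1791325323425203
tool frame ((0.001468852162361145, 0.0011031702160835266), (0.03465865179896355, 0.03393270820379257), 0.5597984194755554) [[ 0.96  -0.279 -0.002]
 [-0.279 -0.96  -0.   ]
 [-0.002  0.001 -1.   ]]
```

View pics/w1.png

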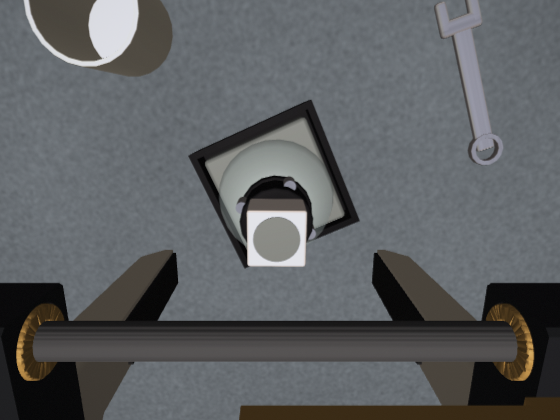

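The wrist view shows the head at (276,238), square to the jaws and about 1.5 mm off. Next: descend and grip.

Call:
{"fn": "play_rows", "kwargs": {"deltas": [{"claw":0,"slide":[0.005,0.003,0.08],"yaw":0},{"claw":0,"slide":[0.005,0.003,0.16],"yaw":0},{"claw":0,"slide":[0.005,0.003,0.207],"yaw":0},{"claw":0,"slide":[0.005,0.003,0.207],"yaw":0},{"claw":200,"slide":[0.005,0.003,0.207],"yaw":0},{"claw":255,"slide":[0.005,0.003,0.207],"yaw":0},{"claw":255,"slide":[0.005,0.003,0.207],"yaw":0},{"claw":255,"slide":[0.005,0.003,0.207],"yaw":0}], "squeeze": 55}}

```text
clock: 3.25
tcp_pos: [0.5351, 0.1983, 0.343]
tcp_rot: [0.99, -0.142, 0.0, -0.0]
ft_force: [0.7, 0.0, -0.2]
gripper_width: 0.0574
finger_force: 0.0
```

Call:
{"fn": "play_rows", "kwargs": {"deltas": [{"claw":255,"slide":[0,0,0.008],"yaw":0},{"claw":255,"slide":[0,0,0.008],"yaw":0},{"claw":255,"slide":[0,0,0.008],"yaw":0},{"claw":255,"slide":[0,0,0.008],"yaw":0},{"claw":255,"slide":[0,0,0.008],"yaw":0},{"claw":255,"slide":[0,0,0.008],"yaw":0},{"claw":255,"slide":[0,0,0.008],"yaw":0}]}}

```text
clock: 4.12
tcp_pos: [0.5351, 0.1989, 0.3405]
tcp_rot: [0.99, -0.142, 0.0, -0.001]
ft_force: [1.0, 5.8, -0.5]
gripper_width: 0.0337
finger_force: 54.9
```

Call:
{"fn": "play_rows", "kwargs": {"deltas": [{"claw":255,"slide":[0,0,0],"yaw":-0.14},{"claw":255,"slide":[0,0,-0.001],"yaw":-0.28},{"claw":255,"slide":[0,0,-0.002],"yaw":-0.42},{"claw":255,"slide":[0,0,-0.003],"yaw":-0.56},{"claw":255,"slide":[0,0,-0.0045],"yaw":-0.7},{"claw":255,"slide":[0,0,-0.006],"yaw":-0.85},{"claw":255,"slide":[0,0,-0.0075],"yaw":-1}]}}

```text
clock: 5.0
tcp_pos: [0.5345, 0.1988, 0.3415]
tcp_rot: [0.927, 0.374, -0.001, -0.001]
ft_force: [-0.7, 5.8, -3.7]
gripper_width: 0.0337
finger_force: 54.9
```

Run:
```python
from h import *
s=robot.get_state(); print(s)
```

```text
{'clock': 5.0, 'joints': array([2.65587603e-01, 8.92449983e-02, 1.64882117e+00, 1.51053508e-03,
       1.40547189e+00, 1.06949192e+00]), 'qvel': array([ 3.81370113e-04, -7.73426024e-04, -3.87987435e-03, -4.18857774e-04,
        7.07554588e-03, -1.24848051e+00]), 'joint_torque': array([ -2.72165895, -54.65347767, -49.50983047,  -1.97874807,
         0.25129113,   2.52616882]), 'tcp_pos': array([0.53451808, 0.198752  , 0.34149835]), 'tcp_rot': array([ 9.27427000e-01,  3.74002217e-01, -8.78371752e-04, -8.54056961e-04]), 'ft_force': array([-0.72843486,  5.78798864, -3.74219033]), 'wrist_torque': array([ 1.03701679,  0.11551402, -0.10752326]), 'finger_force': 54.88837659358978, 'gripper_width': 0.03370722448783119}
```

Call:
{"fn": "play_rows", "kwargs": {"deltas": [{"claw":255,"slide":[0,0,-0.001],"yaw":-0.14},{"claw":255,"slide":[0,0,-0.002],"yaw":-0.28},{"claw":255,"slide":[0,0,-0.003],"yaw":-0.42},{"claw":255,"slide":[0,0,-0.0045],"yaw":-0.56},{"claw":255,"slide":[0,0,-0.006],"yaw":-0.7},{"claw":255,"slide":[0,0,-0.007],"yaw":-0.85},{"claw":255,"slide":[0,0,-0.008],"yaw":-1}]}}

```text
clock: 5.88
tcp_pos: [0.5345, 0.1988, 0.3438]
tcp_rot: [0.616, 0.788, -0.0, -0.001]
ft_force: [-2.2, 5.2, -4.7]
gripper_width: 0.034
finger_force: 54.9
```

Call:
{"fn": "play_rows", "kwargs": {"deltas": [{"claw":255,"slide":[0,0,-0.001],"yaw":-0.14},{"claw":255,"slide":[0,0,-0.002],"yaw":-0.28},{"claw":255,"slide":[0,0,-0.003],"yaw":-0.42},{"claw":255,"slide":[0,0,-0.0045],"yaw":-0.56},{"claw":255,"slide":[0,0,-0.006],"yaw":-0.7},{"claw":255,"slide":[0,0,-0.007],"yaw":-0.85},{"claw":255,"slide":[0,0,-0.008],"yaw":-1}]}}

```text
clock: 6.75
tcp_pos: [0.5344, 0.1988, 0.3463]
tcp_rot: [0.14, 0.99, 0.0, -0.001]
ft_force: [-1.7, 5.1, -2.4]
gripper_width: 0.0336
finger_force: 54.9
```

Run:
```python
from h import *
s=robot.get_state(); print(s['joints'],s['tcp_pos'])
p,d,P,T,c=snap('side','s2')
cv2.imwrite('pics/s2c.png',cv2.resize(p[90:240,180:330,::-1],(600,600)))
```

```text
[ 2.65635003e-01  8.56738710e-02  1.64373168e+00  1.55261562e-03
  1.41450858e+00 -1.02491526e+00] [0.53442819 0.19876412 0.34625639]
```

View pics/s2c.png

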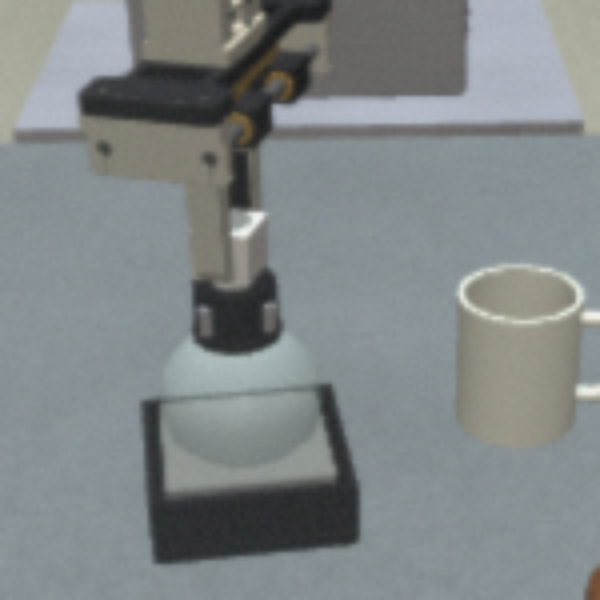

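Side crop: the flask foot is still in the holder and the head is in the jaws just above the collar. The tool has risen 5.8 mm, so I'll keep going.

Call:
{"fn": "play_rows", "kwargs": {"deltas": [{"claw":255,"slide":[0,0,0],"yaw":-0.14},{"claw":255,"slide":[0,0,-0.0015],"yaw":-0.28},{"claw":255,"slide":[0,0,-0.003],"yaw":-0.42},{"claw":255,"slide":[0,0,-0.0045],"yaw":-0.56},{"claw":255,"slide":[0,0,-0.006],"yaw":-0.7},{"claw":255,"slide":[0,0,-0.007],"yaw":-0.85},{"claw":255,"slide":[0,0,-0.008],"yaw":-1}]}}

```text
clock: 7.68
tcp_pos: [0.5345, 0.1986, 0.3487]
tcp_rot: [-0.373, 0.928, 0.001, -0.001]
ft_force: [-2.9, 4.9, -4.6]
gripper_width: 0.0338
finger_force: 54.9
```

Call:
{"fn": "play_rows", "kwargs": {"deltas": [{"claw":255,"slide":[0,0,0.001],"yaw":0.14},{"claw":255,"slide":[0,0,0],"yaw":0.28},{"claw":255,"slide":[0,0,-0.0015],"yaw":0.42},{"claw":255,"slide":[0,0,-0.003],"yaw":0.56},{"claw":255,"slide":[0,0,-0.0045],"yaw":0.7},{"claw":255,"slide":[0,0,-0.006],"yaw":0.85},{"claw":255,"slide":[0,0,-0.0075],"yaw":1}]}}

```text
clock: 8.55
tcp_pos: [0.5352, 0.1987, 0.3516]
tcp_rot: [0.146, 0.989, 0.001, 0.0]
ft_force: [2.9, 6.3, -2.4]
gripper_width: 0.0336
finger_force: 54.8
```

Call:
{"fn": "play_rows", "kwargs": {"deltas": [{"claw":255,"slide":[0,0,-0.001],"yaw":0.14},{"claw":255,"slide":[0,0,-0.002],"yaw":0.28},{"claw":255,"slide":[0,0,-0.003],"yaw":0.42},{"claw":255,"slide":[0,0,-0.0045],"yaw":0.56},{"claw":255,"slide":[0,0,-0.006],"yaw":0.7},{"claw":255,"slide":[0,0,-0.007],"yaw":0.85},{"claw":255,"slide":[0,0,-0.008],"yaw":1}]}}

```text
clock: 9.43
tcp_pos: [0.5356, 0.1988, 0.3549]
tcp_rot: [0.621, 0.784, 0.001, 0.0]
ft_force: [3.4, 5.1, -2.2]
gripper_width: 0.0336
finger_force: 54.9
```

Call:
{"fn": "play_rows", "kwargs": {"deltas": [{"claw":255,"slide":[0,0,-0.001],"yaw":0.14},{"claw":255,"slide":[0,0,-0.002],"yaw":0.28},{"claw":255,"slide":[0,0,-0.003],"yaw":0.42},{"claw":255,"slide":[0,0,-0.0045],"yaw":0.56},{"claw":255,"slide":[0,0,-0.006],"yaw":0.7},{"claw":255,"slide":[0,0,-0.007],"yaw":0.85},{"claw":255,"slide":[0,0,-0.008],"yaw":1}]}}

```text
clock: 10.3
tcp_pos: [0.5355, 0.1981, 0.3573]
tcp_rot: [0.93, 0.368, 0.001, 0.0]
ft_force: [2.1, 1.7, 0.8]
gripper_width: 0.0333
finger_force: 54.9
```

Call:
{"fn": "play_rows", "kwargs": {"deltas": [{"claw":255,"slide":[0,0,-0.001],"yaw":0.14},{"claw":255,"slide":[0,0,-0.002],"yaw":0.28},{"claw":255,"slide":[0,0,-0.003],"yaw":0.42},{"claw":255,"slide":[0,0,-0.0045],"yaw":0.56},{"claw":255,"slide":[0,0,-0.006],"yaw":0.7},{"claw":255,"slide":[0,0,-0.007],"yaw":0.85},{"claw":255,"slide":[0,0,-0.008],"yaw":1}]}}

```text
clock: 11.18
tcp_pos: [0.5351, 0.1979, 0.3589]
tcp_rot: [0.989, -0.146, -0.0, 0.0]
ft_force: [0.4, -0.6, -1.8]
gripper_width: 0.0338
finger_force: 54.9
```

Run:
```python
from h import *
s=robot.get_state(); print(s['joints'],s['tcp_pos'])
p,d,P,T,c=snap('side','s3')
cv2.imwrite('pics/s3c.png',cv2.resize(p[90:240,180:330,::-1],(600,600)))
```

```text
[ 2.64602542e-01  7.68228877e-02  1.62964061e+00 -7.84774775e-04
  1.43582078e+00  2.12911024e+00] [0.53505281 0.19786772 0.35887238]
```

View pics/s3c.png

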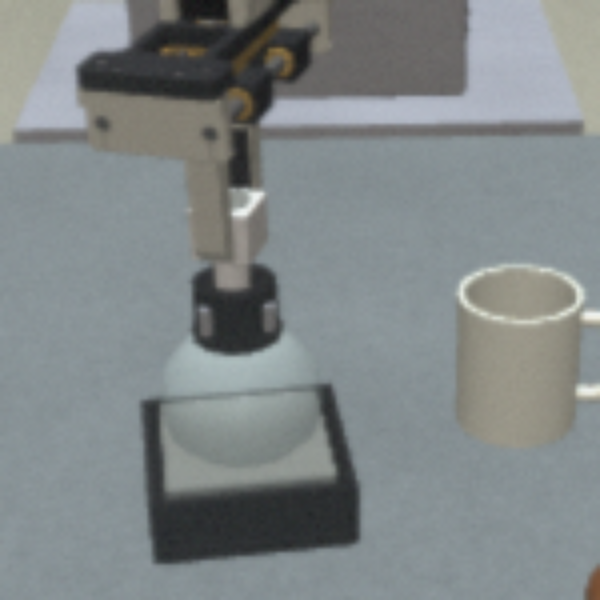

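The shank shows above the collar, risen about 18 mm, with the flask seated. One more turning climb for safety, then lift straight.

Call:
{"fn": "play_rows", "kwargs": {"deltas": [{"claw":255,"slide":[0,0,0],"yaw":-0.14},{"claw":255,"slide":[0,0,0],"yaw":-0.28},{"claw":255,"slide":[0,0,-0.0015],"yaw":-0.42},{"claw":255,"slide":[0,0,-0.003],"yaw":-0.56},{"claw":255,"slide":[0,0,-0.0045],"yaw":-0.7},{"claw":255,"slide":[0,0,-0.006],"yaw":-0.85},{"claw":255,"slide":[0,0,-0.0075],"yaw":-1}]}}

```text
clock: 12.1
tcp_pos: [0.5349, 0.1982, 0.361]
tcp_rot: [0.927, 0.374, -0.0, -0.0]
ft_force: [0.3, 0.9, -1.1]
gripper_width: 0.0339
finger_force: 54.9
```

Call:
{"fn": "play_rows", "kwargs": {"deltas": [{"claw":255,"slide":[0,0,-0.004],"yaw":0},{"claw":255,"slide":[0,0,-0.008],"yaw":0},{"claw":255,"slide":[0,0,-0.012],"yaw":0}]}}

```text
clock: 12.48
tcp_pos: [0.5351, 0.1981, 0.3651]
tcp_rot: [0.929, 0.371, -0.0, 0.0]
ft_force: [0.8, -0.8, -1.8]
gripper_width: 0.0338
finger_force: 54.9
```

Call:
{"fn": "play_rows", "kwargs": {"deltas": [{"claw":255,"slide":[0,0,-0.05],"yaw":0},{"claw":255,"slide":[0,0,-0.12],"yaw":0},{"claw":255,"slide":[0,0,-0.2],"yaw":0},{"claw":255,"slide":[0,0,-0.2],"yaw":0}]}}

```text
clock: 12.98
tcp_pos: [0.5357, 0.1983, 0.4285]
tcp_rot: [0.929, 0.371, 0.003, 0.0]
ft_force: [0.4, 0.2, -0.9]
gripper_width: 0.0335
finger_force: 54.9
```

Call:
{"fn": "play_rows", "kwargs": {"deltas": [{"claw":255,"slide":[-0.12,0.11,0],"yaw":0},{"claw":255,"slide":[-0.26,0.24,0],"yaw":0},{"claw":255,"slide":[-0.4,0.37,0],"yaw":0},{"claw":255,"slide":[-0.547,0.503,0],"yaw":0}]}}

```text
clock: 13.48
tcp_pos: [0.5198, -0.0258, 0.4242]
tcp_rot: [0.928, 0.372, -0.0, -0.0]
ft_force: [0.3, 0.3, 0.0]
gripper_width: 0.0336
finger_force: 54.9
```

Call:
{"fn": "play_rows", "kwargs": {"deltas": [{"claw":255,"slide":[-0.14,0.13,0],"yaw":0},{"claw":255,"slide":[-0.28,0.26,0],"yaw":0},{"claw":255,"slide":[-0.42,0.39,0],"yaw":0},{"claw":255,"slide":[-0.547,0.503,0],"yaw":0},{"claw":255,"slide":[-0.547,0.503,0],"yaw":0},{"claw":255,"slide":[-0.547,0.503,0],"yaw":0}]}}

```text
clock: 14.22
tcp_pos: [0.5055, -0.2465, 0.4242]
tcp_rot: [0.929, 0.371, -0.0, -0.001]
ft_force: [-0.3, 1.0, -0.6]
gripper_width: 0.0334
finger_force: 54.9
```

Run:
```python
from h import *
s=robot.get_state(); print(s['clock'],s['joints'].round(2),s['tcp_pos'])
p,d,P,T,c=snap('side','s4')
m=(p.min(-1)>130)&(np.linalg.norm(P[...,:2]-s['tcp_pos'][:2],axis=-1)<.05)&(P[...,2]>.12)&(P[...,2]<.29)
print(m.sum(),np.nanpercentile(P[m][:,2],[0,2,50,98,100]))
v,u=np.where(m); cy,cx=int(v.mean()),int(u.mean()); print(cx,cy)
cv2.imwrite('pics/s4c.png',p[:,:,::-1])
```

```text
14.225 [-0.55  0.02  1.57  0.    1.55  0.27] [ 0.50547937 -0.24648259  0.42420609]
909 [0.20272676 0.20738948 0.25551885 0.26583821 0.28859605]
178 262
```

View pics/s4c.png

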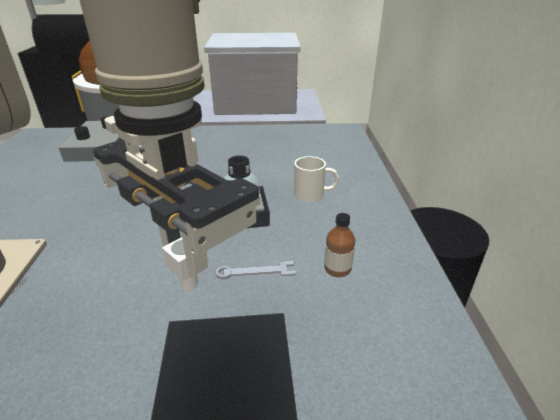

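The stopper hangs upright in the jaws at (180,262), with its tip at z ≈ 0.204. Next: lower it to the mat.

Call:
{"fn": "play_rows", "kwargs": {"deltas": [{"claw":255,"slide":[0,0,0.15],"yaw":0},{"claw":255,"slide":[0,0,0.3],"yaw":0},{"claw":255,"slide":[0,0,0.45],"yaw":0},{"claw":255,"slide":[0,0,0.58],"yaw":0},{"claw":255,"slide":[0,0,0.632],"yaw":0},{"claw":255,"slide":[0,0,0.638],"yaw":0},{"claw":255,"slide":[0,0,0.64],"yaw":0},{"claw":255,"slide":[0,0,0.64],"yaw":0}]}}

```text
clock: 15.28
tcp_pos: [0.5064, -0.2471, 0.2349]
tcp_rot: [0.928, 0.371, 0.001, 0.001]
ft_force: [0.2, -0.5, -0.3]
gripper_width: 0.0337
finger_force: 54.9
```

Call:
{"fn": "play_rows", "kwargs": {"deltas": [{"claw":255,"slide":[0,0,0.004],"yaw":0},{"claw":255,"slide":[0,0,0.006],"yaw":0},{"claw":255,"slide":[0,0,0.006],"yaw":0}]}}

```text
clock: 15.65
tcp_pos: [0.5056, -0.2467, 0.2312]
tcp_rot: [0.928, 0.371, 0.0, -0.0]
ft_force: [0.6, 0.5, 0.0]
gripper_width: 0.0334
finger_force: 54.9
```

Call:
{"fn": "play_rows", "kwargs": {"deltas": [{"claw":255,"slide":[0,0,0.004],"yaw":0},{"claw":255,"slide":[0,0,0.008],"yaw":0},{"claw":255,"slide":[0,0,0.008],"yaw":0}]}}

```text
clock: 16.02
tcp_pos: [0.5055, -0.2466, 0.2286]
tcp_rot: [0.928, 0.371, -0.0, -0.0]
ft_force: [-0.2, -0.1, -0.6]
gripper_width: 0.0337
finger_force: 54.9
```

Call:
{"fn": "play_rows", "kwargs": {"deltas": [{"claw":255,"slide":[0,0,0.003],"yaw":0},{"claw":255,"slide":[0,0,0.006],"yaw":0},{"claw":255,"slide":[0,0,0.006],"yaw":0}]}}

```text
clock: 16.4
tcp_pos: [0.5058, -0.2467, 0.228]
tcp_rot: [0.928, 0.371, 0.0, 0.0]
ft_force: [-3.2, 1.3, 8.3]
gripper_width: 0.0335
finger_force: 54.9
```

Call:
{"fn": "play_rows", "kwargs": {"deltas": [{"claw":255,"slide":[0,0,-0.004],"yaw":0},{"claw":80,"slide":[0,0,-0.004],"yaw":0},{"claw":80,"slide":[0,0,-0.004],"yaw":0},{"claw":80,"slide":[0,0,-0.004],"yaw":0},{"claw":80,"slide":[0,0,-0.06],"yaw":0},{"claw":80,"slide":[0,0,-0.16],"yaw":0},{"claw":255,"slide":[-0.08,0,-0.18],"yaw":0},{"claw":255,"slide":[-0.16,0,-0.18],"yaw":0}]}}

```text
clock: 17.4
tcp_pos: [0.4712, -0.2804, 0.2836]
tcp_rot: [0.928, 0.372, 0.001, 0.001]
ft_force: [-0.1, -0.1, -0.2]
gripper_width: 0.0485
finger_force: 0.0
```

Run:
```python
from h import *
s=robot.get_state(); print(s['clock'],s['gripper_width'],s['tcp_pos'])
p,d,P,T,c=snap('wrist','w5')
p2,d,P,T,c=snap('side')
m=(p2.min(-1)>130)&(P[...,2]<.1)&(np.hypot(P[...,0]-.505,P[...,1]+.247)<.1)
print(m.sum(),np.nanpercentile(P[m],[2,50,98],axis=0))
```

```text
17.4 0.04849895651877345 [ 0.47118486 -0.28038532  0.28363453]
895 [[ 4.06806599e-01 -2.94035049e-01 -2.29271178e-03]
 [ 4.21049363e-01 -2.58403957e-01 -1.29093663e-04]
 [ 5.22968863e-01 -2.17747444e-01  6.73949385e-02]]
```

View pics/w5.png

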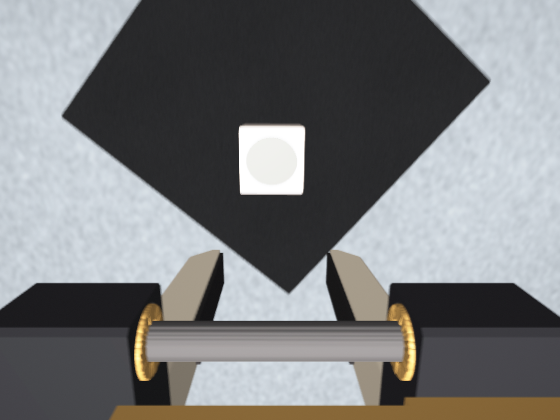

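Wrist view: the stopper stands upright on the mat at (272,159), with mat ahead (up in the image). Next: topple it along +x with the closed fingers.

Call:
{"fn": "play_rows", "kwargs": {"deltas": [{"claw":255,"slide":[0,0,0.08],"yaw":0},{"claw":255,"slide":[0,0,0.165],"yaw":0},{"claw":255,"slide":[0,0,0.165],"yaw":0},{"claw":255,"slide":[0.04,0,0.165],"yaw":0},{"claw":255,"slide":[0.07,0,0.165],"yaw":0},{"claw":255,"slide":[0.1,0,0.165],"yaw":0},{"claw":255,"slide":[0.13,0,0.165],"yaw":0},{"claw":255,"slide":[0.145,0,0.165],"yaw":0}]}}

```text
clock: 18.5
tcp_pos: [0.5029, -0.2492, 0.2316]
tcp_rot: [0.928, 0.372, 0.0, 0.0]
ft_force: [-0.5, 0.7, 0.1]
gripper_width: 0.0005
finger_force: 0.0
```

Call:
{"fn": "play_rows", "kwargs": {"deltas": [{"claw":200,"slide":[0,0,0],"yaw":0},{"claw":100,"slide":[-0.1,0,-0.15],"yaw":0},{"claw":60,"slide":[-0.15,0,-0.3],"yaw":0},{"claw":60,"slide":[-0.15,0,-0.35],"yaw":0},{"claw":60,"slide":[-0.15,0,-0.35],"yaw":0},{"claw":60,"slide":[-0.15,0,-0.35],"yaw":0}]}}

```text
clock: 19.25
tcp_pos: [0.4695, -0.2802, 0.3344]
tcp_rot: [0.928, 0.372, -0.001, -0.001]
ft_force: [-0.3, -1.0, 0.0]
gripper_width: 0.0559
finger_force: 0.0
```

Run:
```python
from h import *
s=robot.get_state(); print(s['clock'],s['gripper_width'],s['tcp_pos'])
p,d,P,T,c=snap('wrist','w6')
```

```text
19.25 0.05588222533556855 [ 0.46953431 -0.28019067  0.33437253]
```

View pics/w6.png

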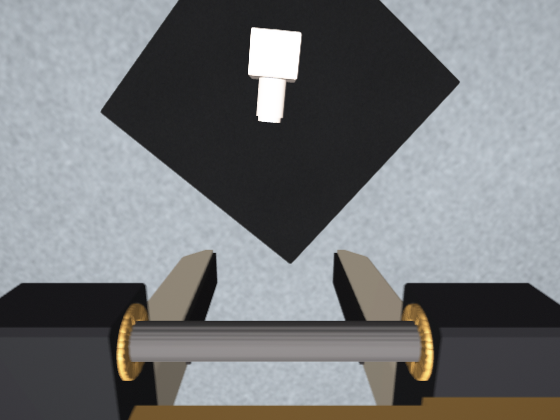

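Toppled as wanted: the head is at (275,54), and the shank points back towards the gripper with its tip at (269,120). Next: measure it in the tool frame.

Run:
```python
from h import *
s=robot.get_state()
p,d,P,T,c=snap('wrist')
Rm=R.from_quat(s['tcp_rot']).as_matrix()
m=(p.min(-1)>150).astype(np.uint8); m[200:]=0;m[:,:220]=0;m[:,340:]=0
k,l,st,ce=cv2.connectedComponentsWithStats(m); 
i=l[54,275]; w=(l==i)&(P[...,2]>.004); Q=(P-s['tcp_pos'])@Rm
v,u=np.where(w)
for a,b in ((28,45),(45,75),(85,95),(95,105),(105,114),(112,119),(119,124)):
    g=w.copy(); g[:a]=0; g[b:]=0
    print(a,b,np.nanmean(Q[g],0).round(4),'zmax',np.nanpercentile(P[g][:,2],90).round(4),np.ptp(Q[g][:,1]).round(3))
```

```text
28 45 [0.1187 0.0006 0.2941] zmax 0.0418 0.035
45 75 [1.044e-01 2.000e-04 2.932e-01] zmax 0.0419 0.035
85 95 [ 0.0856 -0.0015  0.3021] zmax 0.0342 0.02
95 105 [ 0.0788 -0.0021  0.302 ] zmax 0.0343 0.02
105 114 [ 0.0723 -0.0027  0.3021] zmax 0.0342 0.019
112 119 [ 0.0682 -0.0028  0.3023] zmax 0.034 0.018
119 124 [ 0.0644 -0.0023  0.3035] zmax 0.0329 0.016
```

Call:
{"fn": "play_rows", "kwargs": {"deltas": [{"claw":60,"slide":[0.12,-0.004,0.1],"yaw":0.067},{"claw":60,"slide":[0.245,-0.008,0.2],"yaw":0.067},{"claw":60,"slide":[0.245,-0.008,0.3],"yaw":0.067},{"claw":60,"slide":[0.245,-0.008,0.4],"yaw":0.067},{"claw":60,"slide":[0.245,-0.008,0.445],"yaw":0.067},{"claw":60,"slide":[0.245,-0.008,0.455],"yaw":0.067},{"claw":255,"slide":[0.245,-0.008,0.456],"yaw":0.067},{"claw":255,"slide":[0.245,-0.008,0.456],"yaw":0.067}], "squeeze": 4}}

```text
clock: 20.35
tcp_pos: [0.5219, -0.2288, 0.2011]
tcp_rot: [0.941, 0.339, 0.001, 0.001]
ft_force: [0.2, -0.4, 0.1]
gripper_width: 0.0557
finger_force: 0.0
```

Call:
{"fn": "play_rows", "kwargs": {"deltas": [{"claw":255,"slide":[0,0,0],"yaw":0},{"claw":255,"slide":[0,0,0],"yaw":0},{"claw":255,"slide":[0,0,0],"yaw":0},{"claw":255,"slide":[0,0,0],"yaw":0},{"claw":255,"slide":[0,0,0],"yaw":0},{"claw":255,"slide":[0,0,0],"yaw":0}]}}

```text
clock: 21.1
tcp_pos: [0.5213, -0.2284, 0.1997]
tcp_rot: [0.941, 0.339, -0.0, -0.0]
ft_force: [-0.8, 0.7, 1.3]
gripper_width: 0.02
finger_force: 4.0
```

Call:
{"fn": "play_rows", "kwargs": {"deltas": [{"claw":255,"slide":[0,0,-0.03],"yaw":0},{"claw":255,"slide":[0,0,-0.07],"yaw":0},{"claw":255,"slide":[0,0,-0.12],"yaw":0},{"claw":255,"slide":[0,0,-0.18],"yaw":0},{"claw":255,"slide":[0,0,-0.24],"yaw":0},{"claw":255,"slide":[0,0,-0.27],"yaw":0},{"claw":255,"slide":[0,0,-0.27],"yaw":0},{"claw":255,"slide":[0,0,-0.27],"yaw":0}]}}

```text
clock: 22.1
tcp_pos: [0.5211, -0.2283, 0.28]
tcp_rot: [0.941, 0.339, -0.0, -0.0]
ft_force: [0.3, -0.3, -1.6]
gripper_width: 0.0197
finger_force: 4.0
```

Run:
```python
from h import *
p,d,P,T,c=snap('wrist','w7'); q=snap('side')
cv2.imwrite('pics/w7b.png',np.hstack([p[:,90:490,::-1],q[0][:,50:450,::-1]]))
```

```text
(no output)
```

View pics/w7b.png

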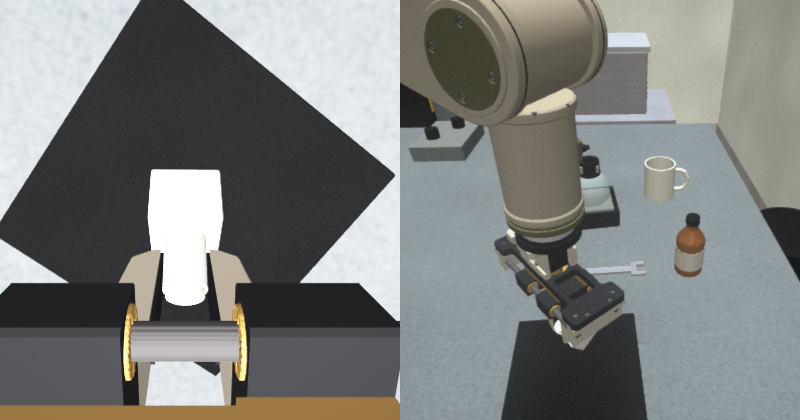

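The stopper hangs from the jaws by its shank and the head has swung partly down. I'll measure the lean by fitting the depth points.

```bash
cat > lean.py <<'E'
from h import *
s=robot.get_state(); p,d,P,T,c=snap('wrist')
Rm=R.from_quat(s['tcp_rot']).as_matrix(); Q=(P-s['tcp_pos'])@Rm
m=(p.min(-1)>150)&(Q[...,0]>-.03)&(Q[...,0]<.08)&(abs(Q[...,1])<.02)&(Q[...,2]>.1)&(P[...,2]>.012)
m=cv2.erode(m.astype(np.uint8),np.ones((3,3)))>0
A=Q[m]; print(len(A),s['clock'],s['tcp_pos'])
for x in np.arange(-.03,.08,.008):
    g=A[(A[:,0]>=x)&(A[:,0]<x+.008)]
    if len(g)>10: print(x.round(3),len(g),g[:,1].mean().round(4),np.ptp(g[:,1]).round(3),'z',np.percentile(g[:,2],[5,50,95]).round(4))
E
python3 lean.py
```

```text
9683 22.2 [ 0.52098675 -0.22821108  0.27967379]
-0.014 166 0.0014 0.019 z [0.1174 0.1701 0.1728]
-0.006 693 0.0032 0.021 z [0.108  0.1657 0.1697]
0.002 3311 0.0005 0.039 z [0.1296 0.1659 0.1945]
0.01 1301 0.0007 0.032 z [0.1741 0.182  0.1927]
0.018 983 0.0009 0.032 z [0.1822 0.1847 0.1875]
0.026 1568 0.0009 0.033 z [0.1824 0.1868 0.1916]
0.034 1405 0.0008 0.033 z [0.1922 0.1971 0.2019]
0.042 256 0.0007 0.032 z [0.2019 0.2033 0.2047]
```

Call:
{"fn": "play_rows", "kwargs": {"deltas": [{"claw":255,"slide":[0,0,0],"yaw":0},{"claw":255,"slide":[0,0,0],"yaw":0},{"claw":255,"slide":[0.08,0,-0.04],"yaw":0},{"claw":255,"slide":[0.1,0,-0.05],"yaw":0},{"claw":255,"slide":[0.1,0,-0.05],"yaw":0}], "squeeze": 3}}

```text
clock: 22.88
tcp_pos: [0.5446, -0.2092, 0.2958]
tcp_rot: [0.941, 0.339, 0.0, 0.0]
ft_force: [-0.1, -0.8, -0.8]
gripper_width: 0.0199
finger_force: 3.0
```

```bash
python3 lean.py
```

```text
6222 22.875 [ 0.54461728 -0.20916253  0.29577371]
-0.014 154 0.0008 0.013 z [0.1681 0.1693 0.1704]
-0.006 541 0.0008 0.019 z [0.1653 0.1671 0.17  ]
0.002 1283 0.0008 0.032 z [0.1647 0.1703 0.1957]
0.01 1377 0.0007 0.033 z [0.1754 0.1889 0.194 ]
0.018 1178 0.0009 0.033 z [0.1889 0.1904 0.1936]
0.026 1616 0.0008 0.032 z [0.1948 0.2034 0.2129]
0.034 73 -0.0007 0.028 z [0.2125 0.2143 0.2155]
```

Call:
{"fn": "play_rows", "kwargs": {"deltas": [{"claw":255,"slide":[-0.01,0,0.005],"yaw":0},{"claw":255,"slide":[-0.03,0,0.015],"yaw":0},{"claw":255,"slide":[-0.055,0,0.025],"yaw":0},{"claw":255,"slide":[-0.08,0,0.035],"yaw":0},{"claw":255,"slide":[-0.095,0,0.045],"yaw":0},{"claw":255,"slide":[-0.1,0,0.05],"yaw":0},{"claw":255,"slide":[0,0,-0.01],"yaw":0},{"claw":255,"slide":[0.02,0,-0.02],"yaw":0}]}}

```text
clock: 23.92
tcp_pos: [0.5504, -0.2048, 0.3033]
tcp_rot: [0.941, 0.339, 0.001, 0.001]
ft_force: [-0.5, 0.2, -1.3]
gripper_width: 0.0193
finger_force: 3.0
```

```bash
python3 lean.py
```

```text
5115 23.925 [ 0.55043012 -0.20484342  0.30327019]
-0.014 85 0.0008 0.01 z [0.1676 0.1684 0.1695]
-0.006 588 0.0007 0.019 z [0.1665 0.1676 0.1703]
0.002 1339 0.0003 0.032 z [0.1659 0.1701 0.1966]
0.01 1422 0.0008 0.033 z [0.1759 0.1943 0.1961]
0.018 1681 0.0005 0.032 z [0.1938 0.2022 0.2187]
```

Lean is now about 12–15°. Next: lower to the mat.

Call:
{"fn": "play_rows", "kwargs": {"deltas": [{"claw":255,"slide":[0,0,0.03],"yaw":0},{"claw":255,"slide":[0,0,0.08],"yaw":0},{"claw":255,"slide":[0,0,0.13],"yaw":0},{"claw":255,"slide":[0,0,0.18],"yaw":0},{"claw":255,"slide":[0,0,0.205],"yaw":0},{"claw":255,"slide":[0,0,0.214],"yaw":0},{"claw":255,"slide":[0,0,0.22],"yaw":0},{"claw":255,"slide":[0,0,0.22],"yaw":0}]}}

```text
clock: 24.98
tcp_pos: [0.5494, -0.2055, 0.2363]
tcp_rot: [0.941, 0.339, 0.0, 0.0]
ft_force: [0.2, -0.2, -0.9]
gripper_width: 0.0198
finger_force: 3.0
```

```bash
python3 lean.py
```

```text
7133 24.975 [ 0.54937658 -0.20551312  0.23625444]
-0.014 85 0.0008 0.01 z [0.1677 0.1683 0.1692]
-0.006 592 0.0008 0.019 z [0.1665 0.1675 0.1703]
0.002 3313 0.0005 0.039 z [0.1331 0.1666 0.1961]
0.01 1429 0.0009 0.033 z [0.1757 0.1944 0.1961]
0.018 1714 0.0005 0.032 z [0.1939 0.2024 0.2184]
```

Call:
{"fn": "play_rows", "kwargs": {"deltas": [{"claw":255,"slide":[0,0,0.004],"yaw":0},{"claw":255,"slide":[0,0,0.007],"yaw":0},{"claw":255,"slide":[0,0,0.007],"yaw":0},{"claw":255,"slide":[0,0,0.007],"yaw":0}]}}

```text
clock: 25.52
tcp_pos: [0.5494, -0.2055, 0.2341]
tcp_rot: [0.941, 0.339, 0.0, 0.0]
ft_force: [0.2, 0.5, 5.2]
gripper_width: 0.0199
finger_force: 3.0
```

```bash
python3 lean.py
```

```text
7212 25.525 [ 0.54937351 -0.20553074  0.2340944 ]
-0.014 24 0.0005 0.009 z [0.1658 0.1669 0.1678]
-0.006 565 0.0008 0.019 z [0.1649 0.1659 0.1686]
0.002 3192 0.0002 0.039 z [0.1329 0.1649 0.1945]
0.01 1638 0.0008 0.033 z [0.1696 0.1924 0.1946]
0.018 1793 0.0007 0.032 z [0.1926 0.2002 0.2176]
```

Touching the mat (5 N). Next: release slowly and back off straight up.

Call:
{"fn": "play_rows", "kwargs": {"deltas": [{"claw":150,"slide":[0,0,0],"yaw":0},{"claw":100,"slide":[0,0,0],"yaw":0},{"claw":100,"slide":[0,0,0],"yaw":0},{"claw":100,"slide":[0,0,0],"yaw":0},{"claw":100,"slide":[0,0,0],"yaw":0},{"claw":60,"slide":[0,0,-0.05],"yaw":0},{"claw":60,"slide":[0,0,-0.15],"yaw":0},{"claw":60,"slide":[0,0,-0.3],"yaw":0}]}}

```text
clock: 26.58
tcp_pos: [0.5486, -0.2052, 0.3242]
tcp_rot: [0.941, 0.339, -0.001, -0.001]
ft_force: [0.4, -0.3, -0.2]
gripper_width: 0.0708
finger_force: 0.0
```

Call:
{"fn": "play_rows", "kwargs": {"deltas": [{"claw":60,"slide":[-0.1,0,-0.15],"yaw":0},{"claw":60,"slide":[-0.25,0,-0.2],"yaw":0},{"claw":60,"slide":[-0.3,0,-0.2],"yaw":0},{"claw":60,"slide":[-0.3,0,-0.2],"yaw":0},{"claw":60,"slide":[-0.3,0,-0.2],"yaw":0}]}}

```text
clock: 27.2
tcp_pos: [0.4801, -0.2621, 0.3827]
tcp_rot: [0.941, 0.339, -0.0, -0.001]
ft_force: [-0.2, -0.5, -0.1]
gripper_width: 0.0711
finger_force: 0.0
```

Run:
```python
from h import *
p,d,P,T,c=snap('wrist','w9'); q=snap('side'); print(robot.get_state()['clock'])
cv2.imwrite('pics/w9b.png',np.hstack([p[:,90:490,::-1],q[0][:,50:450,::-1]]))
m=(p.min(-1)>140)&(P[...,2]>.012)&(abs(P[...,0]-.55)<.06)&(abs(P[...,1]+.2)<.06)
for a,b in ((.012,.03),(.03,.045),(.06,.08)):
    g=m&(P[...,2]>a)&(P[...,2]<b); print(g.sum(),np.nanmedian(P[g],0) if g.any() else '', np.nanpercentile(P[g][:,2],[2,50,98]) if g.any() else '')
```

```text
27.3
0  
1191 [ 0.55585034 -0.20113369  0.03691589] [0.03536637 0.03691589 0.03883285]
601 [ 0.55712827 -0.19999528  0.0666385 ] [0.06244164 0.0666385  0.06829082]
```

View pics/w9b.png

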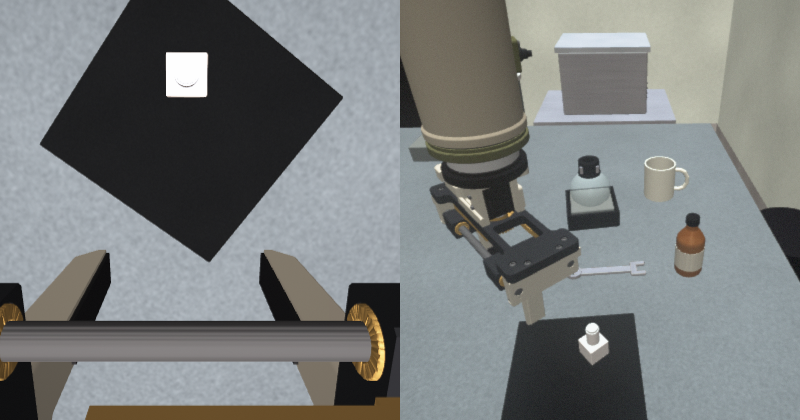

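The stopper stands upside down on the mat (head at (186,75) in the wrist view, shank up at (592,330) in the side view). Its underside is flat at z = 0.037 and its tip is at about 0.067. The flask is seated and the other objects are where they were, so I'll hand in.

```bash
python3 -c "
from workcell import robot
print(robot.job_done())"
```

```text
the job is handed in; nothing more can be done
None
```

The stopper is out of the neck and standing upside down, let go, on the rubber mat; the last pictures showed the flask in its seat and the mug, bottle and wrench where they were, and I handed the job in at about 27 s (no verdict was returned).

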